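# Close up a phone in the repair cradle

### The job

Close up the phone that lies open in the repair cradle: pull the cradle's end cap fully out by its tab, lower the smaller back cover gently by its suction handle and press it down so that it sits level in the phone, then press the end cap back on until it is fully home over the cover. Leave the larger cover, which belongs to another phone, and everything else on the bench where they are, and leave the suction handle on the cover.

Things in the scene. Friction and masses are not known exactly. Their poses are not given: they have to be found in the camera images.
- seat (a point): Centre of the flat floor, 133 x 67 mm (x, y), of the open phone's pocket in the fixed cradle, 14 mm above the bench; x runs along the phone towards the end cap, z up. Its walls rise 2.5 mm, then flare out 4 mm at 45 degrees to the rim, 20.5 mm above the bench.
- cradle: Aluminium cradle, fixed; origin on the bench under the seat, same axes. It spans x -84 to +156 mm and is 98 mm wide. When home, the end cap's lip (60 mm wide, 6 mm thick, underside 22 mm above the bench) covers the pocket from x = +54 mm on, so no cover can be laid in.
- cap (a joint): Slide of the aluminium end cap along the seat's x axis, in m: 0 = home (lip over the end of the pocket), 0.036 = fully out. A friction detent holds it wherever it is left; moving it takes about 6 N.
- cap_tab (a point): Where to pinch the end cap's upright tab, 53 mm above the bench. The tab is a plate 12 mm thick along the slide and 44 mm wide, rising from the cap's top (28 mm above the bench) to 66 mm. Axes as the seat's: x is the pulling direction. With the cap home it is 98 mm from the seat's centre.
- cover: The smaller back cover, loose, which fits: flat grey plate 130 x 64 x 5 mm (x, y, z), black suction handle in the middle. Origin: centre of its underside; either way round will do. Handle: rubber cup 48 mm across up to z = 13 mm, stem, and a bar 50 mm long (x), 14 mm thick (y), from z = 22 to 40 mm. It lies on a blue mat 2 mm thick.
- cover_handle (a point): Centre of the smaller cover's handle bar, 31 mm above the cover's underside, axes as the cover's.
- large_cover: The other phone's back cover, to be left alone: same shape, colour and handle, but 150 x 80 x 5 mm. Origin: centre of its underside.
- spirit: Standing clear bottle, 54 mm across, 150 mm high; origin at the centre of its base. Leave alone.
- paste_jar: Small white jar, 50 mm across, 45 mm high; origin at the centre of its base. Leave alone.
- driver: Screwdriver lying on the mat, 160 mm long. Leave alone.
- old_phone: Black phone lying on the bench, 150 x 72 x 9 mm; origin at the centre of its underside. Leave alone.
- battery: Flat black battery lying on the mat, 85 x 55 x 6 mm; origin at the centre of its underside. Leave alone.
Mind the look-alikes: they are no part of the job. What is shaped like the cover but orange or turquoise is not meant.

How it is judged:
By the outcome, as a careful person would: the job done as asked, in the order asked, and still so for the second after the job is handed in, with the robot touching nothing.
It also fails if it takes over 58 s, if anything falls off the work surface, if the arm or the gripper's body presses on something with over 40 N, if the wrist force passes 120 N, or if a joint passes its speed limit or range.

### The arm

A 7-joint arm with a two-finger parallel gripper is mounted at the origin on the work surface. World frame = base frame: x ahead of the robot, y to its left, z up, the work surface at z = 0. Lengths are in m, angles in rad, forces in N, time in s.
With the tool pointing down it reaches from about 0.425 to 0.875 m from the base axis. Payload 4.7 kg.
Tool frame: the origin (TCP) lies between the finger pads; the fingertips stand 11 mm ahead of it and the grasp point (between the pads) lies 8 mm behind it; z points along the fingers, y is the line along which they close (so a half turn about z gives the same grasp; the last joint's range is limited). The gripper opens to 87 mm and grips with 3 to 60 N. Pads are 19 mm wide; open, the fingers measure 117 mm over their backs; the gripper's body (75 mm by 190 mm) begins 51 mm behind the grasp point.
Start: joints at [1.234, 0.321, -0.07, 1.45, 0.023, 1.371, -0.057], TCP at [0.223, -0.61, 0.234] pointing down, gripper open.
Joint ranges: [-2.86, 2.86], [-0.3, 2.09], [-1.38, 1.24], [0.06, 2.45], [-1.56, 4.7], [0.09, 2.05], [-2.69, 2.69]. Speed limits (rad/s): [2.57, 2.57, 3.14, 3.14, 3.14, 3.14, 3.14].

### API

Orientations are given as a rotation vector (axis times angle).
In Python, from bench import ctrl gives the robot as it stands. The module is installed in compiled form; this text tells all that it offers.
- The arm moves only by the shell command python3 -m inch 'ROWS' [FORCE]. ROWS is JSON, a list of rows, each an object with "slide": the shift along the tool's x, y, z scaled (see below), a list of three; "angular": the turn, a rotation vector about the tool's x, y, z scaled (see below), a list of three; "claw": the opening, from -1 (shut) to 1 (fully open). In form: [{"slide": [tx, ty, tz], "angular": [rx, ry, rz], "claw": claw}, ...]. A call has 1 to 10 rows; each row is the pose to reach, as a shift and turn from the pose commanded when the call began, along the tool's axes at that moment; what a row does not reach only later rows make up. The controller multiplies each number of a shift by 0.25 m and each number of a turn by 30 degrees. A row lasts 1/10 s, in which the tool goes at most 50 mm and 8.59 degrees, less where a joint would pass 70% of its speed; a pose out of reach is approached as far as the arm can. A call with a number of a shift or a turn outside -1 to 1 is refused whole. A call with a gripper value outside its range is refused whole. The fingers move at their own pace and stop on an object; FORCE is the grip in N (left out, the last holds). Time passes only in rows, so rows that repeat a pose let the fingers close. It gives the time, the measured TCP pose, the force, the opening and the grip force at its end, in the units of the state.
- ctrl.get_state(): the state, without advancing time (a new reading comes with each control period).
- ctrl.get_image(name): name is "side" or "top" or "wrist"; returns a dict with "color" (384x512x3 uint8, red, green, blue), "depth" (384x512 float32, m along the optical axis (not along the pixel's ray), 0 where there is no reading), "camera_matrix" (3x3 intrinsics, pixels), "extrinsics" (4x4, takes a point from camera to world coordinates); the wrist camera has in their place "tool_from_camera" (4x4, takes a point from camera to tool coordinates, whose origin is the TCP and whose axes are the flange's). Camera axes: x right, y up, looking along -z (the intrinsics and any distortion apply to the point x, -y, -z); pixel columns grow to the right and rows downward; lengths in m; the calibration is good to about 2 mm. A picture is of the moment at which its call begins: read the wrist's pose just before it.
- ctrl.close_job(): hands the job in; it is judged then, once.
Trained networks look in the newest picture that a camera, given by its name, has taken for a name from the list of things; names that differ only in an ending like _2 or _b are one class to them, and where a whole thing is asked for, a point or a joint stands for the part that bears it (a point fixed in the world has none). Each returns a list of dicts, best first, with "confidence" (0 to 1); they miss things now and then, are a little off and sometimes report something else, mostly with a low value. They report only what shows in the picture. A call takes as long as a camera call. They do not tell look-alikes from the thing itself.
- ctrl.find_in(query, camera): "bbox" ([centre column, centre row, width, height] in pixels, round what is visible of it).
- ctrl.outline_of(query, camera): "mask" (384x512 bool, what is visible of it) and "bbox" ([centre column, centre row, width, height] in pixels, round what is visible of it).
The state is a dict: "time": time; "joint_positions": joint angles; "qd": joint speeds; "joint_torque": joint torques, N m; "position": TCP position; "tool_rot": TCP orientation; "ft_force": force on the tool from outside, world axes, zero at the start; "torque": the same for the moment, N m; "grip_width": opening from 0.0 (shut) to 1.0 (fully open); "grip_force": force on a finger pad.
Only numpy, scipy, OpenCV 4.12 (cv2) and the standard library are available. Lean on these libraries where they do the work, as an engineer would, in place of code of your own. Each camera call takes 0.05 s, during which the arm holds its last target. There are 200 camera calls.

## Working session

There is one attempt and no reset: what is moved stays moved. The work goes in short steps, Python scripts to look and compute and a shell command to move; the robot and the scene stay as the last step left them, time stands still between calls to the robot, and variables do not carry over. Pictures are saved under pics/ and viewed, at most 10 in all, crops included, and the job is handed in when it is done.

```bash
mkdir -p pics; ls; cat > h.py <<'E'
import numpy as np, cv2
from bench import ctrl
from scipy.spatial.transform import Rotation as R
def save(im,n): cv2.imwrite('pics/'+n,cv2.cvtColor(im,cv2.COLOR_RGB2BGR))
def cloud(d,st=None):
    K=d['camera_matrix'];z=d['depth'];v,u=np.mgrid[:384,:512]
    p=np.stack([(u-K[0,2])/K[0,0]*z,-(v-K[1,2])/K[1,1]*z,-z,np.ones_like(z)],-1)
    if 'extrinsics' in d: T=np.array(d['extrinsics'])
    else:
        W=np.eye(4);W[:3,:3]=R.from_rotvec(st['tool_rot']).as_matrix();W[:3,3]=st['position'];T=W@np.array(d['tool_from_camera'])
    P=(p@T.T)[...,:3];P[z==0]=np.nan
    return P
E
python3 - <<'E'
from h import *
s=ctrl.get_state();print(s)
ims=[]
for c in ['top','side']:
    d=ctrl.get_image(c);ims.append(d['color']);np.savez(c+'0.npz',**d)
    print(c,d['camera_matrix'],d['extrinsics'])
    for q in ['cover','large_cover','cap','cradle','cover_handle','cap_tab']:
        print(c,q,[(np.round(r['bbox']).tolist(),round(r['confidence'],2)) for r in ctrl.find_in(q,c)][:4])
for n,i in zip(['top0.png','side0.png'],ims): save(cv2.resize(i,(800,600)),n)
print(ctrl.get_state()['time'])
E
```

```text
pics
{'time': 0.0, 'joint_positions': array([ 1.23410882,  0.32184898, -0.07004486,  1.45169843,  0.02265783,
        1.37080864, -0.05689157]), 'qd': array([ 0.00052043, -0.00135222,  0.00019759,  0.00037543, -0.00112864,
        0.00029547, -0.00069063]), 'joint_torque': array([ 9.75880430e-04, -4.91290784e+01, -4.03595427e-01, -3.12524736e+01,
       -6.41063601e-02,  4.37052338e-02,  1.71541378e-04]), 'position': array([ 0.22308736, -0.60993494,  0.23243258]), 'tool_rot': array([-3.09150865e+00, -5.47881888e-01,  8.01388567e-04]), 'ft_force': array([-0.01217229, -0.42471706,  0.4880987 ]), 'torque': array([-0.01385005,  0.03241774,  0.03484364]), 'grip_force': 0.0, 'grip_width': 1.0048095054833506}
top [[487.58624782   0.         255.66082398]
 [  0.         487.58624782 188.18197807]
 [  0.           0.           1.        ]] [[ 0.03075952  0.97658818 -0.21290699  0.24277421]
 [-0.99952086  0.03078887 -0.00317855  0.04161021]
 [ 0.00345103  0.21290275  0.9770673   1.2476594 ]
 [ 0.          0.          0.          1.        ]]
top cover [([118.0, 295.0, 60.0, 41.0], 0.88), ([378
[... 617 characters left out ...]
-0.11416009  0.35037755]
 [-0.17276152 -0.74909746  0.63953612  0.70810217]
 [-0.00257278  0.64964018  0.76023748  0.86016582]
 [ 0.          0.          0.          1.        ]]
side cover [([339.0, 143.0, 34.0, 28.0], 0.83), ([335.0, 334.0, 46.0, 63.0], 0.69), ([265.0, 242.0, 50.0, 29.0], 0.66), ([276.0, 134.0, 36.0, 25.0], 0.66)]
side large_cover [([203.0, 232.0, 57.0, 29.0], 0.68)]
side cap [([290.0, 165.0, 20.0, 22.0], 0.92)]
side cradle [([272.0, 168.0, 82.0, 36.0], 0.65)]
side cover_handle [([338.0, 333.0, 46.0, 62.0], 0.97), ([276.0, 134.0, 34.0, 29.0], 0.71), ([338.0, 144.0, 36.0, 29.0], 0.65), ([264.0, 243.0, 56.0, 32.0], 0.61)]
side cap_tab [([288.0, 166.0, 24.0, 24.0], 0.84)]
0.7
```

View pics/top0.png

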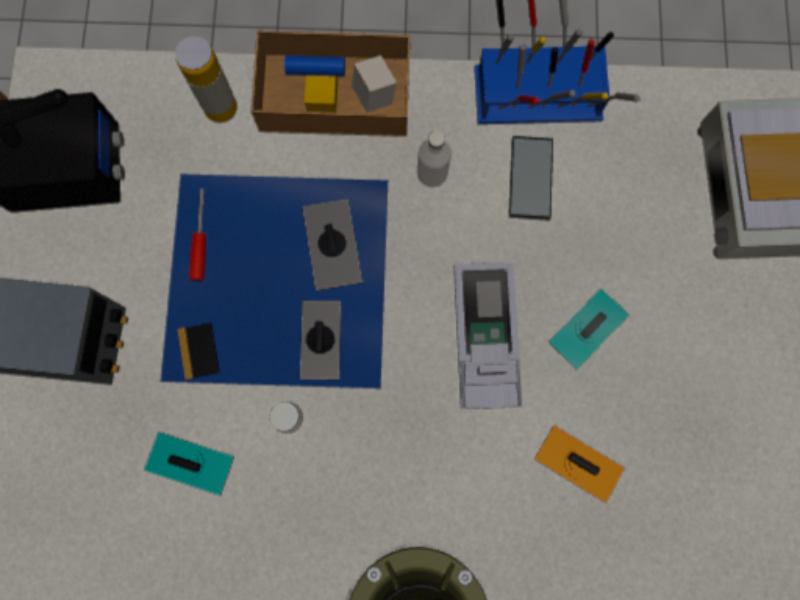

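View pics/side0.png

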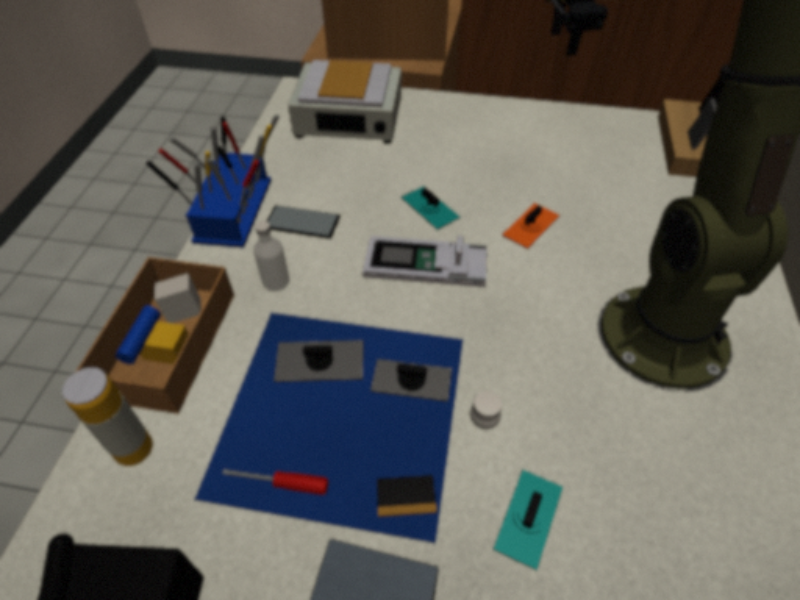

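Top view (800x600 px): the grey covers are at (332,243), the larger, and (320,340), the smaller. The look-alikes are turquoise at (188,463) and (590,328), and orange at (580,463). The cradle is at (487,335), with its cap and tab towards the robot at (492,370). The side view agrees: smaller cover at (411,380), larger at (319,360), tab at (460,250). I choose the grey cover at (320,340) and will measure it from both views.

```bash
python3 - <<'E'
from h import *
rect=lambda P:cv2.minAreaRect((P[:,:2]*1000).astype(np.float32))
for c in ['top','side']:
    d=dict(np.load(c+'0.npz'));P=cloud(d);C=cv2.cvtColor(d['color'],cv2.COLOR_RGB2HSV).astype(int)
    bb=[(206,218),(215,157)] if c=='top' else [(265,242),(203,232)]
    zb=P[...,2]
    print(c,'bench z',np.nanmedian(zb[(np.abs(P[...,0]-.35)<.03)&(np.abs(P[...,1]-.1)<.05)]))
    for u,v in bb:
        m=np.zeros((384,512),bool);m[v-36:v+37,u-36:u+37]=1
        g=m&(C[...,1]<70)&~np.isnan(zb)&(zb<.06)
        n,l,st,ce=cv2.connectedComponentsWithStats(g.astype(np.uint8))
        # component nearest to the box centre
        k=1+np.argmax(st[1:,4]/(1+np.hypot(*(ce[1:]-[u,v]).T)))
        Q=P[(l==k)&(zb<.02)];r=rect(Q)
        print('plate',np.round(r[0]),np.round(r[1]),round(r[2],1),'z',np.round(np.nanmedian(Q[:,2]),4))
        cen=np.array(r[0])/1000
        near=m&(np.hypot(P[...,0]-cen[0],P[...,1]-cen[1])<.05)
        H=P[near&(zb>.03)]
        r=rect(H);print('  bar',np.round(r[0]),np.round(r[1]),round(r[2],1),'ztop',np.round(np.nanpercentile(H[:,2],[50,90]),4),len(H))
    # cradle
    tc=(314,235) if c=='top' else (289,166)
    m=np.zeros((384,512),bool);m[tc[1]-70:tc[1]+40,tc[0]-60:tc[0]+60]=1
    H=P[m&(zb>.045)&(zb<.09)];
    v0=H.mean(0);H=H[np.hypot(*(H-v0)[:,:2].T)<.05];r=rect(H)
    print('tab',np.round(r[0]),np.round(r[1]),round(r[2],1),np.round(np.nanpercentile(H[:,2],[50,95]),4),len(H))
    t=np.array(r[0])/1000
    A=m&(np.abs(P[...,1]-t[1])<.08)&(np.abs(P[...,0]-t[0])<.25)&(zb>.0125)
    A=P[A];r=rect(A);print('cradle',np.round(r[0]),np.round(r[1]),round(r[2],1),len(A))
d=dict(np.load('top0.npz'));save(cv2.resize(d['color'][130:250,180:340],(800,600),interpolation=2),'crop.png')
E
```

```text
top bench z 0.0002879213274482595
plate [434. 174.] [131.  64.] 1.5 z 0.0074
  bar [432. 174.] [49. 13.] 2.4 ztop [0.041  0.0445] 119
plate [599. 164.] [154.  80.] 11.6 z 0.0075
  bar [596. 163.] [49. 14.] 11.8 ztop [0.0412 0.045 ] 107
tab [ 386. -103.] [12. 43.] 5.0 [0.0647 0.0694] 106
cradle [450. -99.] [240.  99.] 3.8 3099
side bench z -0.001695547740365233
plate [432. 171.] [129.  70.] 2.4 z 0.0051
  bar [432. 174.] [15. 49.] 89.3 ztop [0.0382 0.0413] 115
plate [597. 160.] [148.  86.] 11.5 z 0.0051
  bar [595. 163.] [48. 15.] 13.4 ztop [0.0387 0.0407] 114
tab [ 387. -102.] [12. 45.] 7.1 [0.0625 0.0655] 64
cradle [ 450. -101.] [238. 104.] 2.9 1404
```

View pics/crop.png

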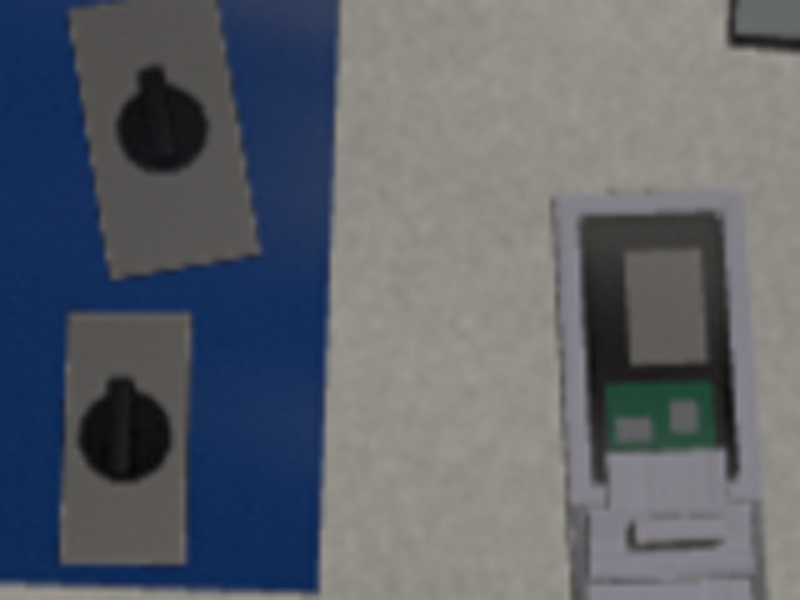

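The crop confirms it: the lower grey cover, bar at crop (124,437), measures 131x64 mm, and the upper one 154x80 mm. Heights agree from both views: plate top about 6 mm, bar top about 41 mm, tab top about 66 mm. The tab (0.387,-0.103) is closer than the downward reach, so I'll pinch it across its width with the tool tilted.

```bash
cat > go.py <<'E'
# usage: go.py x y z yaw_deg tilt_deg : shift/turn (move units) from the present pose to the TCP pose wanted
import sys
from h import *
x,y,z,yaw,tilt=map(float,sys.argv[1:])
s=ctrl.get_state();R0=R.from_rotvec(s['tool_rot'])
# tool x at azimuth yaw, pointing down; tilt>0: fingertips lean to -yaw direction
Rt=R.from_euler('z',yaw,degrees=True)*R.from_euler('y',tilt,degrees=True)*R.from_rotvec([np.pi,0,0])
d=np.array([x,y,z])-s['position']
print('t',round(s['time'],2),'pos',np.round(s['position'],4),'dist',np.round(np.linalg.norm(d),3),'q',np.round(s['joint_positions'],2),'F',np.round(s['ft_force'],1))
print('slide',np.round(R0.inv().apply(d)/.25,3).tolist())
rv=(R0.inv()*Rt).as_rotvec(degrees=True);print('angular',np.round(rv/30,3).tolist(),'deg',np.linalg.norm(rv).round(1))
E
python3 go.py 0.47 -0.10 0.23 3.8 0; python3 go.py 0.47 -0.10 0.23 3.8 20
```

```text
t 0.7 pos [ 0.2233 -0.6105  0.2336] dist 0.567 q [ 1.23  0.32 -0.07  1.45  0.02  1.37 -0.06] F [-0.5 -0.6 -1. ]
slide [1.628, -1.578, 0.014]
angular [0.0, 0.0, 0.543] deg 16.3
t 0.7 pos [ 0.2233 -0.6105  0.2336] dist 0.567 q [ 1.23  0.32 -0.07  1.45  0.02  1.37 -0.06] F [-0.5 -0.6 -1. ]
slide [1.628, -1.578, 0.014]
angular [0.095, -0.662, 0.538] deg 25.7
```

```bash
python3 -m inch '[{"slide":[0.95,-0.92,0],"angular":[0,0,0.54],"claw":1},{"slide":[0.95,-0.92,0],"angular":[0,0,0.54],"claw":1},{"slide":[0.95,-0.92,0],"angular":[0,0,0.54],"claw":1},{"slide":[0.95,-0.92,0],"angular":[0,0,0.54],"claw":1},{"slide":[0.95,-0.92,0],"angular":[0,0,0.54],"claw":1},{"slide":[0.95,-0.92,0],"angular":[0,0,0.54],"claw":1},{"slide":[0.95,-0.92,0],"angular":[0,0,0.54],"claw":1},{"slide":[0.95,-0.92,0],"angular":[0,0,0.54],"claw":1}]' 40; python3 go.py 0.47 -0.10 0.23 3.8 0
```

```text
time: 1.5
position: [0.3703, -0.308, 0.2342]
tool_rot: [-3.139, -0.121, -0.002]
ft_force: [-0.2, -0.1, -0.4]
grip_width: 1.004
grip_force: 0.0
t 1.5 pos [ 0.3703 -0.308   0.2342] dist 0.231 q [ 0.92 -0.03 -0.27  1.84 -0.01  1.32 -0.85] F [-0.2 -0.1 -0.4]
slide [0.462, -0.799, 0.018]
angular [-0.0, -0.003, 0.02] deg 0.6
```

```bash
python3 -m inch '[{"slide":[0.46,-0.80,0.02],"angular":[0,0,0.02],"claw":1},{"slide":[0.46,-0.80,0.02],"angular":[0,0,0.02],"claw":1},{"slide":[0.46,-0.80,0.02],"angular":[0,0,0.02],"claw":1},{"slide":[0.46,-0.80,0.02],"angular":[0,0,0.02],"claw":1},{"slide":[0.46,-0.80,0.02],"angular":[0,0,0.02],"claw":1},{"slide":[0.46,-0.80,0.02],"angular":[0,0,0.02],"claw":1},{"slide":[0.46,-0.80,0.02],"angular":[0,0,0.02],"claw":1},{"slide":[0.46,-0.80,0.02],"angular":[0,0,0.02],"claw":1}]'; python3 - <<'E'
from h import *
s=ctrl.get_state();d=ctrl.get_image('wrist');print(s['position'],s['joint_positions'].round(2))
np.savez('w1.npz',**d,position=s['position'],tool_rot=s['tool_rot'])
save(d['color'],'w1.png')
P=cloud(d,s);z=P[...,2]
for a,b in [(-.01,.008),(.017,.024),(.025,.032),(.058,.075)]:
    Q=P[(z>a)&(z<b)];Q=Q[np.hypot(Q[:,0]-.44,Q[:,1]+.1)<.16]
    print(a,len(Q),np.median(Q[:,2]) if len(Q) else 0,cv2.minAreaRect((Q[:,:2]*1000).astype(np.float32)) if len(Q)>4 else 0)
E
```

```text
time: 2.3
position: [0.468, -0.1074, 0.2285]
tool_rot: [3.14, 0.086, -0.001]
ft_force: [-0.6, -0.1, 0.6]
grip_width: 1.0
grip_force: 0.0
[ 0.46798583 -0.10740121  0.22846366] [ 0.7  -0.02 -0.52  1.85 -0.01  1.31 -1.33]
-0.01 23727 -0.0003327698237640675 ((454.167724609375, -98.9046630859375), (290.50970458984375, 319.1678771972656), 3.259770631790161)
0.017 3877 0.019877727339859708 ((447.8358459472656, -101.98682403564453), (234.9752655029297, 98.38603973388672), 3.7252585887908936)
0.025 1749 0.027529894979704317 ((408.1142272949219, -163.63815307617188), (70.97020721435547, 205.63441467285156), 10.511582374572754)
0.058 375 0.06502573115836402 ((386.69921875, -106.18104553222656), (12.4660062789917, 43.22127151489258), 3.53005313873291)
```

View pics/w1.png

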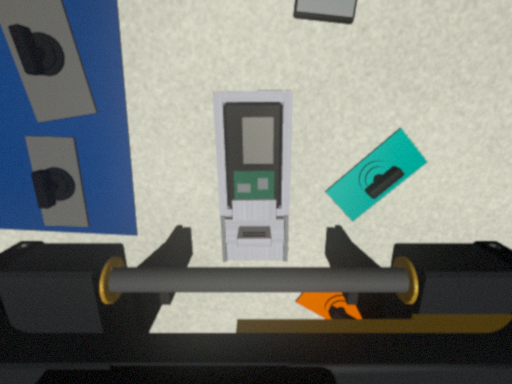

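The wrist view shows the pocket at (255,150), the cap and tab at (255,230), and the small grey cover at (57,183). The arm was still settling, so I'll re-measure and compute the tilted approach.

```bash
python3 - <<'E'
from h import *
ctrl.get_image('wrist')
s=ctrl.get_state();d=ctrl.get_image('wrist');print(s['position'],s['qd'].round(3))
P=cloud(d,s);z=P[...,2]
for a,b in [(.017,.024),(.058,.075)]:
    Q=P[(z>a)&(z<b)];Q=Q[np.hypot(Q[:,0]-.44,Q[:,1]+.1)<.16]
    print(a,len(Q),np.median(Q[:,2]),cv2.minAreaRect((Q[:,:2]*1000).astype(np.float32)))
# floor of the pocket region: dark/inner points z ~ .014
Q=P[(z>.011)&(z<.0165)];Q=Q[np.hypot(Q[:,0]-.49,Q[:,1]+.1)<.08];print(len(Q),cv2.minAreaRect((Q[:,:2]*1000).astype(np.float32)))
E
python3 go.py 0.395 -0.103 0.16 3.7 20;
```

```text
[ 0.46799759 -0.10729206  0.22852057] [-0.003 -0.001 -0.008  0.001 -0.002 -0.001 -0.002]
0.017 3883 0.019938449986367623 ((451.1769104003906, -153.93746948242188), (234.96385192871094, 202.18902587890625), 3.588826894760132)
0.058 378 0.0651361042991363 ((386.702392578125, -105.97689819335938), (12.760919570922852, 43.45827865600586), 2.9076900482177734)
4970 ((492.9407958984375, -99.77893829345703), (151.1429443359375, 74.44691467285156), 4.593952655792236)
t 2.45 pos [ 0.468  -0.107   0.2285] dist 0.1 q [ 0.7  -0.02 -0.52  1.85 -0.01  1.31 -1.33] F [ 1.  -0.2  0.7]
slide [-0.291, -0.032, 0.274]
angular [-0.003, -0.666, -0.019] deg 20.0
```

```bash
python3 -m inch '[{"slide":[-0.29,-0.01,0.27],"angular":[0,-0.667,-0.02],"claw":1},{"slide":[-0.29,-0.01,0.27],"angular":[0,-0.667,-0.02],"claw":1},{"slide":[-0.29,-0.01,0.27],"angular":[0,-0.667,-0.02],"claw":1},{"slide":[-0.29,-0.01,0.27],"angular":[0,-0.667,-0.02],"claw":1},{"slide":[-0.29,-0.01,0.27],"angular":[0,-0.667,-0.02],"claw":1},{"slide":[-0.29,-0.01,0.27],"angular":[0,-0.667,-0.02],"claw":1},{"slide":[-0.29,-0.01,0.27],"angular":[0,-0.667,-0.02],"claw":1}]'; python3 go.py 0.384 -0.105 0.0485 3.7 20; python3 go.py 0.348 -0.107 0.0485 3.7 20
```

```text
time: 3.15
position: [0.3963, -0.1076, 0.162]
tool_rot: [3.082, 0.104, -0.54]
ft_force: [-0.6, 0.2, -0.2]
grip_width: 0.999
grip_force: 0.0
t 3.15 pos [ 0.3963 -0.1076  0.162 ] dist 0.114 q [ 0.65  0.17 -0.55  1.86  0.14  1.49 -1.45] F [-0.6  0.2 -0.2]
slide [0.109, -0.013, 0.444]
angular [0.001, -0.005, 0.005] deg 0.2
t 3.15 pos [ 0.3963 -0.1076  0.162 ] dist 0.123 q [ 0.65  0.17 -0.55  1.86  0.14  1.49 -1.45] F [-0.6  0.2 -0.2]
slide [-0.027, -0.015, 0.493]
angular [0.001, -0.005, 0.005] deg 0.2
```

```bash
python3 -m inch '[{"slide":[0.08,-0.01,0.15],"angular":[0,0,0],"claw":1},{"slide":[0.1,-0.012,0.28],"angular":[0,0,0],"claw":1},{"slide":[0.109,-0.013,0.38],"angular":[0,0,0],"claw":1},{"slide":[0.109,-0.013,0.444],"angular":[0,0,0],"claw":1},{"slide":[0.109,-0.013,0.444],"angular":[0,0,0],"claw":1},{"slide":[0.109,-0.013,0.444],"angular":[0,0,0],"claw":1},{"slide":[0.109,-0.013,0.444],"angular":[0,0,0],"claw":1}]'; python3 go.py 0.384 -0.105 0.0485 3.7 20
```

```text
time: 3.85
position: [0.3848, -0.1048, 0.0487]
tool_rot: [3.082, 0.105, -0.539]
ft_force: [0.0, -0.1, -0.1]
grip_width: 1.002
grip_force: 0.0
t 3.85 pos [ 0.3848 -0.1048  0.0487] dist 0.001 q [ 0.62  0.29 -0.54  1.98  0.2   1.27 -1.52] F [ 0.  -0.1 -0.1]
slide [-0.003, 0.0, 0.002]
angular [0.001, -0.005, 0.006] deg 0.2
```

Close on the tab.

```bash
python3 -m inch '[{"slide":[0,0,0],"angular":[0,0,0],"claw":-1},{"slide":[0,0,0],"angular":[0,0,0],"claw":-1},{"slide":[0,0,0],"angular":[0,0,0],"claw":-1},{"slide":[0,0,0],"angular":[0,0,0],"claw":-1},{"slide":[0,0,0],"angular":[0,0,0],"claw":-1},{"slide":[0,0,0],"angular":[0,0,0],"claw":-1},{"slide":[0,0,0],"angular":[0,0,0],"claw":-1},{"slide":[0,0,0],"angular":[0,0,0],"claw":-1}]' 50; python3 go.py 0.345 -0.1074 0.0487 3.7 20
```

```text
time: 4.65
position: [0.3834, -0.1063, 0.0474]
tool_rot: [3.08, 0.104, -0.543]
ft_force: [0.7, -5.2, -1.5]
grip_width: 0.5
grip_force: 50.0
t 4.65 pos [ 0.3834 -0.1063  0.0474] dist 0.038 q [ 0.62  0.29 -0.54  1.98  0.21  1.26 -1.52] F [ 0.7 -5.2 -1.5]
slide [-0.146, -0.006, 0.047]
angular [0.003, 0.0, 0.005] deg 0.2
```

```bash
python3 -m inch '[{"slide":[-0.03,0,0.011],"angular":[0,0,0],"claw":-1},{"slide":[-0.06,0,0.022],"angular":[0,0,0],"claw":-1},{"slide":[-0.09,0,0.033],"angular":[0,0,0],"claw":-1},{"slide":[-0.12,0,0.044],"angular":[0,0,0],"claw":-1},{"slide":[-0.138,0,0.050],"angular":[0,0,0],"claw":-1},{"slide":[-0.15,0,0.054],"angular":[0,0,0],"claw":-1},{"slide":[-0.15,0,0.054],"angular":[0,0,0],"claw":-1},{"slide":[-0.15,0,0.054],"angular":[0,0,0],"claw":-1}]'; python3 go.py 0.345 -0.1074 0.0487 3.7 20
```

```text
time: 5.45
position: [0.3486, -0.1085, 0.0474]
tool_rot: [3.083, 0.105, -0.525]
ft_force: [10.0, -5.2, -9.0]
grip_width: 0.499
grip_force: 50.0
t 5.45 pos [ 0.3486 -0.1085  0.0474] dist 0.004 q [ 0.66  0.21 -0.54  2.07  0.18  1.23 -1.48] F [10.  -5.2 -9. ]
slide [-0.015, -0.005, -0.0]
angular [0.004, -0.022, 0.007] deg 0.7
```

```bash
python3 -m inch '[{"slide":[-0.01,0,0.004],"angular":[0,0,0],"claw":-1},{"slide":[-0.02,0,0.007],"angular":[0,0,0],"claw":-1},{"slide":[-0.02,0,0.007],"angular":[0,0,0],"claw":-1},{"slide":[-0.02,0,0.007],"angular":[0,0,0],"claw":-1}]'; python3 go.py 0.345 -0.1074 0.0487 3.7 20
```

```text
time: 5.85
position: [0.3484, -0.1085, 0.0475]
tool_rot: [3.085, 0.107, -0.508]
ft_force: [19.8, -4.9, -15.4]
grip_width: 0.502
grip_force: 50.0
t 5.85 pos [ 0.3484 -0.1085  0.0475] dist 0.004 q [ 0.66  0.2  -0.54  2.08  0.17  1.22 -1.47] F [ 19.8  -4.9 -15.4]
slide [-0.014, -0.005, -0.0]
angular [0.006, -0.043, 0.008] deg 1.3
```

```bash
python3 -m inch '[{"slide":[-0.02,0,0.007],"angular":[0,0,0],"claw":1},{"slide":[-0.02,0,0.007],"angular":[0,0,0],"claw":1},{"slide":[-0.02,0,0.007],"angular":[0,0,0],"claw":1},{"slide":[-0.02,0,0.007],"angular":[0,0,0],"claw":1},{"slide":[0,0,-0.15],"angular":[0,0,0],"claw":1},{"slide":[0.05,0,-0.35],"angular":[0,0.3,0],"claw":1},{"slide":[0.10,0,-0.5],"angular":[0,0.667,0],"claw":1},{"slide":[0.10,0,-0.5],"angular":[0,0.667,0],"claw":1},{"slide":[0.10,0,-0.5],"angular":[0,0.667,0],"claw":1},{"slide":[0.10,0,-0.5],"angular":[0,0.667,0],"claw":1}]'; python3 go.py 0.42 0.174 0.17 2 0; python3 go.py 0.433 0.174 0.17 2 0
```

```text
time: 6.85
position: [0.4035, -0.1032, 0.156]
tool_rot: [-3.138, -0.106, 0.004]
ft_force: [-0.4, -0.4, -0.5]
grip_width: 0.998
grip_force: 0.0
t 6.85 pos [ 0.4035 -0.1032  0.156 ] dist 0.278 q [ 0.75 -0.12 -0.52  2.07 -0.06  1.17 -1.25] F [-0.4 -0.4 -0.5]
slide [0.14, -1.102, -0.054]
angular [-0.003, 0.005, 0.062] deg 1.9
t 6.85 pos [ 0.4035 -0.1032  0.156 ] dist 0.279 q [ 0.75 -0.12 -0.52  2.07 -0.06  1.17 -1.25] F [-0.4 -0.4 -0.5]
slide [0.192, -1.098, -0.055]
angular [-0.003, 0.005, 0.062] deg 1.9
```

```bash
python3 -m inch '[{"slide":[0.19,-1,-0.15],"angular":[0,0,0.06],"claw":1},{"slide":[0.19,-1,-0.15],"angular":[0,0,0.06],"claw":1},{"slide":[0.19,-1,-0.15],"angular":[0,0,0.06],"claw":1},{"slide":[0.19,-1,-0.15],"angular":[0,0,0.06],"claw":1},{"slide":[0.19,-1,-0.15],"angular":[0,0,0.06],"claw":1},{"slide":[0.19,-1,-0.15],"angular":[0,0,0.06],"claw":1},{"slide":[0.19,-1,-0.15],"angular":[0,0,0.06],"claw":1},{"slide":[0.19,-1,-0.15],"angular":[0,0,0.06],"claw":1},{"slide":[0.19,-1,-0.15],"angular":[0,0,0.06],"claw":1},{"slide":[0.19,-1,-0.15],"angular":[0,0,0.06],"claw":1}]'; python3 - <<'E'
from h import *
s=ctrl.get_state();d=ctrl.get_image('wrist');print(s['position'],s['qd'].round(3))
save(d['color'],'w2.png')
P=cloud(d,s);z=P[...,2]
S=cv2.cvtColor(d['color'],cv2.COLOR_RGB2HSV)[...,1]
near=np.hypot(P[...,0]-.433,P[...,1]-.174)<.085
for n,m in [('bar',(z>.034)&(z<.05)),('plate',(z>.002)&(z<.012)&(S<70))]:
    Q=P[m&near];print(n,len(Q),np.median(Q[:,2]),cv2.minAreaRect((Q[:,:2]*1000).astype(np.float32)))
E
```

```text
time: 7.85
position: [0.4348, 0.1476, 0.194]
tool_rot: [-3.14, -0.053, 0.002]
ft_force: [-0.1, 0.3, 0.5]
grip_width: 1.001
grip_force: 0.0
[0.43483258 0.14758259 0.19397146] [-0.002 -0.005 -0.006 -0.004 -0.001 -0.001 -0.003]
bar 507 0.04124280497988031 ((431.6330871582031, 172.04849243164062), (50.13105392456055, 13.58631706237793), 1.8969610929489136)
plate 4272 0.006683265847276826 ((436.1337890625, 172.73117065429688), (163.10914611816406, 64.72820281982422), 1.3559376001358032)
```

View pics/w2.png

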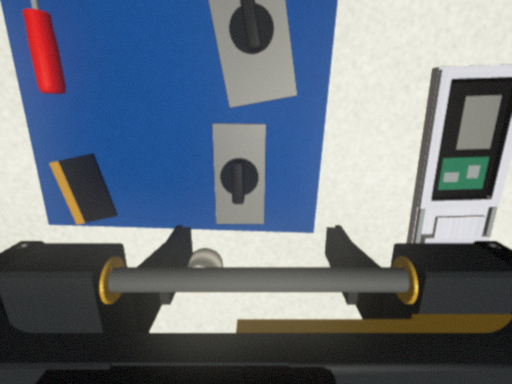

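The wrist view shows the small cover at (239,175), with its bar at (0.432, 0.172), top at 41 mm, matching both fixed cameras. The jar at (205,260) is below the body height.

```bash
python3 go.py 0.432 0.172 0.030 1.7 0
```

```text
t 7.9 pos [0.4349 0.1479 0.1941] dist 0.166 q [ 0.53 -0.05 -0.88  1.93 -0.04  1.24 -1.87] F [-0.8  0.2 -0.2]
slide [-0.008, -0.096, 0.657]
angular [-0.003, 0.001, 0.008] deg 0.3
```

```bash
python3 -m inch '[{"slide":[-0.008,-0.096,0.15],"angular":[0,0,0],"claw":1},{"slide":[-0.008,-0.096,0.3],"angular":[0,0,0],"claw":1},{"slide":[-0.008,-0.096,0.45],"angular":[0,0,0],"claw":1},{"slide":[-0.008,-0.096,0.55],"angular":[0,0,0],"claw":1},{"slide":[-0.008,-0.096,0.62],"angular":[0,0,0],"claw":1},{"slide":[-0.008,-0.096,0.655],"angular":[0,0,0],"claw":1},{"slide":[-0.008,-0.096,0.655],"angular":[0,0,0],"claw":1},{"slide":[-0.008,-0.096,0.655],"angular":[0,0,0],"claw":1}]'; python3 go.py 0.432 0.172 0.030 1.7 0
```

```text
time: 8.7
position: [0.4326, 0.1734, 0.0315]
tool_rot: [-3.139, -0.056, -0.002]
ft_force: [0.2, -0.6, 0.3]
grip_width: 1.001
grip_force: 0.0
t 8.7 pos [0.4326 0.1734 0.0315] dist 0.002 q [ 0.4   0.25 -0.9   2.08  0.24  0.92 -2.17] F [ 0.2 -0.6  0.3]
slide [-0.003, 0.006, 0.006]
angular [-0.003, -0.002, 0.012] deg 0.4
```

```bash
python3 -m inch '[{"slide":[-0.002,0.005,0.006],"angular":[0,0,0.01],"claw":-0.3},{"slide":[-0.002,0.005,0.006],"angular":[0,0,0.01],"claw":-1},{"slide":[-0.002,0.005,0.006],"angular":[0,0,0.01],"claw":-1},{"slide":[-0.002,0.005,0.006],"angular":[0,0,0.01],"claw":-1},{"slide":[-0.002,0.005,0.006],"angular":[0,0,0.01],"claw":-1},{"slide":[-0.002,0.005,0.006],"angular":[0,0,0.01],"claw":-1},{"slide":[-0.002,0.005,0.006],"angular":[0,0,0.01],"claw":-1},{"slide":[-0.002,0.005,0.006],"angular":[0,0,0.01],"claw":-1},{"slide":[-0.002,0.005,0.006],"angular":[0,0,0.01],"claw":-1}]' 40; python3 go.py 0.432 0.172 0.130 1.7 0
```

```text
time: 9.6
position: [0.4315, 0.1722, 0.0292]
tool_rot: [-3.139, -0.049, 0.0]
ft_force: [0.5, 0.0, 0.2]
grip_width: 0.264
grip_force: 0.0
t 9.6 pos [0.4315 0.1722 0.0292] dist 0.101 q [ 0.4   0.25 -0.9   2.09  0.24  0.91 -2.17] F [0.5 0.  0.2]
slide [0.002, 0.0, -0.403]
angular [-0.003, 0.0, 0.003] deg 0.1
```

Still closing.

```bash
python3 -m inch '[{"slide":[0,0,0],"angular":[0,0,0],"claw":-1},{"slide":[0,0,0],"angular":[0,0,0],"claw":-1},{"slide":[0,0,0],"angular":[0,0,0],"claw":-1},{"slide":[0,0,0],"angular":[0,0,0],"claw":-1}]' 40
```

```text
time: 10.0
position: [0.4315, 0.1722, 0.0292]
tool_rot: [-3.14, -0.049, 0.0]
ft_force: [-0.4, -0.1, 0.1]
grip_width: 0.164
grip_force: 40.0
```

```bash
python3 -m inch '[{"slide":[0,0,-0.02],"angular":[0,0,0],"claw":-1},{"slide":[0,0,-0.06],"angular":[0,0,0],"claw":-1},{"slide":[0,0,-0.14],"angular":[0,0,0],"claw":-1},{"slide":[0,0,-0.26],"angular":[0,0,0],"claw":-1},{"slide":[0,0,-0.38],"angular":[0,0,0],"claw":-1},{"slide":[0,0,-0.44],"angular":[0,0,0],"claw":-1},{"slide":[0,0,-0.44],"angular":[0,0,0],"claw":-1}]'; python3 go.py 0.485 -0.10 0.130 3.7 0
```

```text
time: 10.7
position: [0.4334, 0.1727, 0.1421]
tool_rot: [-3.14, -0.049, -0.009]
ft_force: [0.0, -0.0, -1.9]
grip_width: 0.157
grip_force: 40.0
t 10.7 pos [0.4334 0.1727 0.1421] dist 0.278 q [ 0.5   0.04 -0.95  1.98  0.04  1.13 -2.  ] F [ 0.  -0.  -1.9]
slide [0.172, 1.097, 0.048]
angular [-0.003, -0.011, -0.064] deg 1.9
```

```bash
python3 -m inch '[{"slide":[0.02,0.12,0],"angular":[0,0,-0.02],"claw":-1},{"slide":[0.05,0.28,0],"angular":[0,0,-0.04],"claw":-1},{"slide":[0.08,0.46,0],"angular":[0,0,-0.06],"claw":-1},{"slide":[0.10,0.64,0],"angular":[0,0,-0.06],"claw":-1},{"slide":[0.13,0.82,0],"angular":[0,0,-0.06],"claw":-1},{"slide":[0.16,0.94,0],"angular":[0,0,-0.06],"claw":-1},{"slide":[0.17,1,0],"angular":[0,0,-0.06],"claw":-1},{"slide":[0.17,1,0],"angular":[0,0,-0.06],"claw":-1},{"slide":[0.17,1,0],"angular":[0,0,-0.06],"claw":-1}]'; python3 - <<'E'
from h import *
s=ctrl.get_state();d=ctrl.get_image('wrist');print(s['position'],s['qd'].round(3))
save(d['color'],'w3.png');np.savez('w3.npz',**d,position=s['position'],tool_rot=s['tool_rot'])
P=cloud(d,s);z=P[...,2]
S=cv2.cvtColor(d['color'],cv2.COLOR_RGB2HSV)[...,1]
near=np.hypot(P[...,0]-.45,P[...,1]+.1)<.17
for n,a,b in [('plate',s['position'][2]-.035,s['position'][2]-.015),('rim',.017,.024),('captop',.025,.031),('tab',.058,.072)]:
    Q=P[(z>a)&(z<b)&near];print(n,len(Q),np.median(Q[:,2]) if len(Q) else 0,cv2.minAreaRect((Q[:,:2]*1000).astype(np.float32)) if len(Q)>4 else 0)
E
python3 go.py 0.485 -0.10 0.10 3.7 0
```

```text
time: 11.6
position: [0.4813, -0.0746, 0.1383]
tool_rot: [-3.137, -0.101, 0.002]
ft_force: [0.4, -0.0, -1.2]
grip_width: 0.154
grip_force: 40.0
[ 0.48134551 -0.07455457  0.13830551] [-0.014 -0.013 -0.02   0.005  0.    -0.001  0.003]
plate 9544 0.11565226019154252 ((481.3338317871094, -74.29789733886719), (130.58013916015625, 64.18986511230469), 3.4812090396881104)
rim 3596 0.019863963922081007 ((452.18182373046875, -161.62716674804688), (234.21365356445312, 216.061279296875), 3.968341827392578)
captop 253 0.027609002640247682 ((397.4791564941406, -171.03158569335938), (17.213306427001953, 244.01077270507812), 33.454139709472656)
tab 1 0.058051631125162956 0
t 11.65 pos [ 0.4814 -0.0741  0.1385] dist 0.047 q [ 0.77  0.09 -0.7   1.94  0.06  1.13 -1.45] F [ 0.3 -0.7 -0.2]
slide [0.008, 0.105, 0.154]
angular [-0.006, 0.002, 0.002] deg 0.2
```

View pics/w3.png

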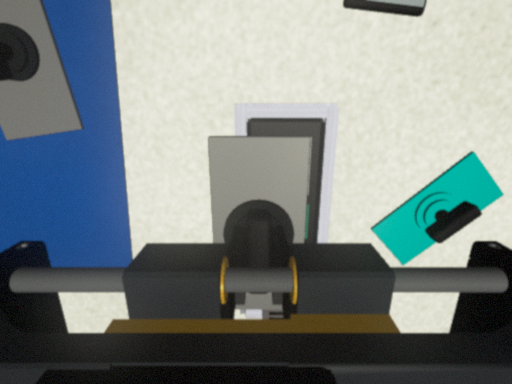

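The held plate is at (262,190), level and centred on the tool (130.6x64.2 mm), with the empty pocket behind it at (285,150). I'll fix the seat from edge profiles in both wrist views.

```bash
python3 - <<'E'
from h import *
th=np.radians(3.7);ax=np.array([np.cos(th),np.sin(th)]);ay=np.array([-ax[1],ax[0]])
for f in ['w1','w3']:
    d=dict(np.load(f+'.npz'));P=cloud(d,d);Q=P.reshape(-1,3);Q=Q[~np.isnan(Q[:,2])&(Q[:,2]<.04)]
    a=(Q[:,:2]-[.485,-.1])@ax*1000;b=(Q[:,:2]-[.485,-.1])@ay*1000
    for nm,t,o,lo,hi,c in [('far end',a,b,60,90,20),('left side',b,a,28,54,0),('right side',-b,a,28,54,0)]:
        if nm=='far end': sel=np.abs(o)<20
        else: sel=(o>10)&(o<55)
        print(f,nm,[(k,round(float(np.median(Q[sel&(t>=k)&(t<k+1.5),2]))*1000,1)) for k in np.arange(lo,hi,1.5) if (sel&(t>=k)&(t<k+1.5)).any()])
E
```

```text
w1 far end [(np.float64(60.0), 14.0), (np.float64(61.5), 14.0), (np.float64(63.0), 14.5), (np.float64(64.5), 14.0), (np.float64(66.0), 16.1), (np.float64(67.5), 18.2), (np.float64(69.0), 19.9), (np.float64(70.5), 20.4), (np.float64(72.0), 20.2), (np.float64(73.5), 20.0), (np.float64(75.0), 20.1), (np.float64(76.5), 20.3), (np.float64(78.0), 20.0), (np.float64(79.5), 13.5), (np.float64(81.0), 14.0), (np.float64(82.5), 13.6), (np.float64(84.0), -0.3), (np.float64(85.5), -0.2), (np.float64(87.0), -0.2), (np.float64(88.5), -0.4)]
w1 left side [(np.float64(28.0), 14.1), (np.float64(29.5), 14.3), (np.float64(31.0), 14.2), (np.float64(32.5), 14.2), (np.float64(34.0), 17.2), (np.float64(35.5), 18.9), (np.float64(37.0), 19.7), (np.float64(38.5), 20.3), (np.float64(40.0), 20.0), (np.float64(41.5), 20.2), (np.float64(43.0), 20.1), (np.float64(44.5), 20.2), (np.float64(46.0), 20.2), (np.float64(47.5), 20.1), (np.float64(49.0), 19.7), (np.float64(52.0), -0.5), (np.float64(53.5), -0.3)]
w1 right side [(np.float64(28.0), 14.2), (np.float64(29.5), 14.0), (np.float64(31.0), 14.0), (np.float64(32.5), 
[... 1036 characters left out ...]
5), 17.7), (np.float64(37.0), 19.2), (np.float64(38.5), 20.2), (np.float64(40.0), 20.6), (np.float64(41.5), 18.8), (np.float64(43.0), 20.2), (np.float64(44.5), 20.7), (np.float64(46.0), 20.1), (np.float64(47.5), 20.5), (np.float64(50.5), 0.3), (np.float64(52.0), -0.1), (np.float64(53.5), -1.0)]
w3 right side [(np.float64(28.0), 14.1), (np.float64(29.5), 14.0), (np.float64(31.0), 14.1), (np.float64(32.5), 14.9), (np.float64(34.0), 17.3), (np.float64(35.5), 19.1), (np.float64(37.0), 19.9), (np.float64(38.5), 19.9), (np.float64(40.0), 20.0), (np.float64(41.5), 20.1), (np.float64(43.0), 20.0), (np.float64(44.5), 19.9), (np.float64(46.0), 20.0), (np.float64(47.5), 19.9), (np.float64(53.5), -0.5)]
```

The seat is at (0.485, -0.100, 0.014), with the edges matching the given sizes to within about 0.5 mm.

```bash
python3 -m inch '[{"slide":[0.008,0.04,0.04],"angular":[0,0,0],"claw":-1},{"slide":[0.012,0.08,0.10],"angular":[0,0,0],"claw":-1},{"slide":[0.014,0.1,0.18],"angular":[0,0,0],"claw":-1},{"slide":[0.014,0.102,0.25],"angular":[0,0,0],"claw":-1},{"slide":[0.014,0.102,0.29],"angular":[0,0,0],"claw":-1},{"slide":[0.014,0.102,0.29],"angular":[0,0,0],"claw":-1},{"slide":[0.014,0.102,0.29],"angular":[0,0,0],"claw":-1},{"slide":[0.014,0.102,0.29],"angular":[0,0,0],"claw":-1}]'; python3 go.py 0.485 -0.10 0.0412 3.7 0
```

```text
time: 12.45
position: [0.4877, -0.1017, 0.067]
tool_rot: [-3.139, -0.099, -0.002]
ft_force: [0.1, 0.2, -0.6]
grip_width: 0.157
grip_force: 40.0
t 12.45 pos [ 0.4877 -0.1017  0.067 ] dist 0.026 q [ 0.77  0.21 -0.67  1.99  0.15  0.99 -1.48] F [ 0.1  0.2 -0.6]
slide [-0.01, -0.007, 0.103]
angular [-0.002, -0.003, -0.003] deg 0.1
```

Now correct laterally and lower gently.

```bash
python3 -m inch '[{"slide":[-0.01,-0.007,0.01],"angular":[0,0,0],"claw":-1},{"slide":[-0.01,-0.007,0.025],"angular":[0,0,0],"claw":-1},{"slide":[-0.01,-0.007,0.04],"angular":[0,0,0],"claw":-1},{"slide":[-0.01,-0.007,0.055],"angular":[0,0,0],"claw":-1},{"slide":[-0.01,-0.007,0.07],"angular":[0,0,0],"claw":-1},{"slide":[-0.01,-0.007,0.08],"angular":[0,0,0],"claw":-1},{"slide":[-0.01,-0.007,0.085],"angular":[0,0,0],"claw":-1},{"slide":[-0.01,-0.007,0.085],"angular":[0,0,0],"claw":-1}]'; python3 go.py 0.485 -0.10 0.0412 3.7 0
```

```text
time: 13.25
position: [0.4842, -0.1, 0.0448]
tool_rot: [-3.138, -0.098, 0.001]
ft_force: [0.3, 1.2, -0.8]
grip_width: 0.159
grip_force: 40.0
t 13.25 pos [ 0.4842 -0.1     0.0448] dist 0.004 q [ 0.76  0.24 -0.66  2.01  0.18  0.95 -1.5 ] F [ 0.3  1.2 -0.8]
slide [0.003, 0.0, 0.014]
angular [-0.004, 0.001, -0.004] deg 0.2
```

```bash
python3 -m inch '[{"slide":[0.002,0,0.004],"angular":[0,0,0],"claw":-1},{"slide":[0.002,0,0.008],"angular":[0,0,0],"claw":-1},{"slide":[0.002,0,0.012],"angular":[0,0,0],"claw":-1},{"slide":[0.002,0,0.016],"angular":[0,0,0],"claw":-1},{"slide":[0.002,0,0.02],"angular":[0,0,0],"claw":-1},{"slide":[0.002,0,0.02],"angular":[0,0,0],"claw":-1}]'; python3 go.py 0.485 -0.10 0.0412 3.7 0
```

```text
time: 13.85
position: [0.4849, -0.1, 0.0412]
tool_rot: [-3.139, -0.098, 0.001]
ft_force: [-4.1, 1.1, 9.5]
grip_width: 0.16
grip_force: 40.0
t 13.85 pos [ 0.4849 -0.1     0.0412] dist 0.0 q [ 0.75  0.25 -0.66  2.01  0.18  0.94 -1.51] F [-4.1  1.1  9.5]
slide [0.001, 0.0, -0.0]
angular [-0.002, 0.001, -0.004] deg 0.1
```

The cover is down at the expected height. Press down to about 30 N, then release.

```bash
python3 -m inch '[{"slide":[0,0,0.006],"angular":[0,0,0],"claw":-1},{"slide":[0,0,0.012],"angular":[0,0,0],"claw":-1},{"slide":[0,0,0.016],"angular":[0,0,0],"claw":-1},{"slide":[0,0,0.016],"angular":[0,0,0],"claw":-1},{"slide":[0,0,0.016],"angular":[0,0,0],"claw":-1}]'; python3 go.py 0.485 -0.10 0.0412 3.7 0
```

```text
time: 14.35
position: [0.4849, -0.1, 0.0411]
tool_rot: [3.139, 0.098, -0.004]
ft_force: [-17.1, 2.8, 44.0]
grip_width: 0.158
grip_force: 40.0
t 14.35 pos [ 0.4849 -0.1     0.0411] dist 0.0 q [ 0.75  0.25 -0.66  2.01  0.19  0.94 -1.51] F [-17.1   2.8  44. ]
slide [0.0, -0.0, -0.001]
angular [0.002, 0.006, -0.004] deg 0.2
```

```bash
python3 -m inch '[{"slide":[0,0,-0.014],"angular":[0,0,0],"claw":-1},{"slide":[0,0,-0.02],"angular":[0,0,0],"claw":-1},{"slide":[0,0,-0.02],"angular":[0,0,0],"claw":0.5},{"slide":[0,0,-0.02],"angular":[0,0,0],"claw":0.5},{"slide":[0,0,-0.02],"angular":[0,0,0],"claw":0.5},{"slide":[0,0,-0.02],"angular":[0,0,0],"claw":0.5},{"slide":[0,0,-0.1],"angular":[0,0,0],"claw":0.5},{"slide":[0,0,-0.3],"angular":[0,0,0],"claw":1},{"slide":[-0.1,0,-0.5],"angular":[0,0,0],"claw":1},{"slide":[-0.1,0,-0.6],"angular":[0,0,0],"claw":1}]'; python3 go.py 0.40 -0.10 0.20 3.7 0
```

```text
time: 15.35
position: [0.4592, -0.1019, 0.1886]
tool_rot: [-3.14, -0.098, -0.002]
ft_force: [0.5, -0.1, -0.6]
grip_width: 0.799
grip_force: 0.0
t 15.35 pos [ 0.4592 -0.1019  0.1886] dist 0.06 q [ 0.85 -0.01 -0.68  1.92 -0.01  1.23 -1.33] F [ 0.5 -0.1 -0.6]
slide [-0.236, -0.022, -0.046]
angular [-0.0, -0.002, -0.004] deg 0.1
```

```bash
python3 - <<'E'
from h import *
ctrl.get_image('wrist');ctrl.get_image('wrist')
s=ctrl.get_state();d=ctrl.get_image('wrist');P=cloud(d,s)
save(d['color'],'w4.png')
th=np.radians(3.7);ax=np.array([np.cos(th),np.sin(th)]);ay=np.array([-ax[1],ax[0]])
a=(P[...,:2]-[.485,-.1])@ax*1000;b=(P[...,:2]-[.485,-.1])@ay*1000;z=P[...,2]*1000
for x0 in (-55,-40,40,58):
    print('x',x0,[(y0,round(float(np.nanmedian(z[(abs(a-x0)<6)&(abs(b-y0)<4)])),2)) for y0 in (-27,-15,0,15,27) if ((abs(a-x0)<6)&(abs(b-y0)<4)).sum()>3])
t=(z>58)&(z<72)&(abs(b)<40)&(a<-80)&(a>-160);print('tab',t.sum(),np.median(a[t]) if t.any() else 0)
m=(abs(z-27.6)<2)&(abs(b)<25)&(a<-60)&(a>-160);print('lip edge a max',a[m].max() if m.any() else 0)
E
```

```text
x -55 [(-27, 18.62), (-15, 18.7), (0, 18.62), (15, 18.62), (27, 18.77)]
x -40 [(-27, 18.53), (-15, 18.6), (0, 18.48), (15, 18.45), (27, 18.69)]
x 40 [(-27, 18.44), (-15, 18.45), (0, 18.55), (15, 18.6), (27, 18.71)]
x 58 [(-27, 18.61), (-15, 18.63), (0, 18.55), (15, 18.66), (27, 18.69)]
tab 0 0
lip edge a max -89.58522262454044
```

View pics/w4.png

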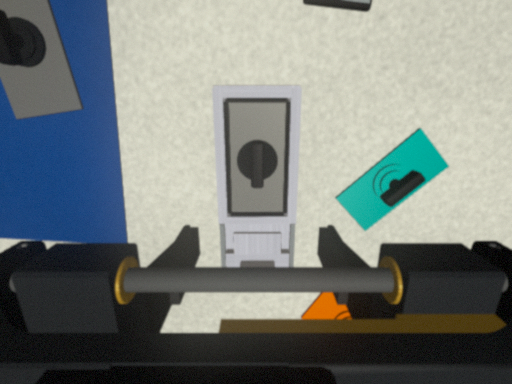

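The cover is at (257,157), level in the pocket (18.5–18.8 mm at all sampled points). The lip edge is 90 mm from the seat, so the cap is fully out. Re-grasp the tab.

```bash
python3 go.py 0.375 -0.1085 0.15 3.7 20
```

```text
t 15.5 pos [ 0.4612 -0.1024  0.1881] dist 0.094 q [ 0.85 -0.01 -0.68  1.92 -0.01  1.23 -1.33] F [ 0.2 -0.4 -0.1]
slide [-0.346, 0.003, 0.151]
angular [0.001, -0.675, -0.005] deg 20.2
```

```bash
python3 -m inch '[{"slide":[-0.15,0,0],"angular":[0,-0.25,0],"claw":1},{"slide":[-0.3,0,0.05],"angular":[0,-0.5,0],"claw":1},{"slide":[-0.346,0.003,0.151],"angular":[0,-0.67,0],"claw":1},{"slide":[-0.346,0.003,0.151],"angular":[0,-0.67,0],"claw":1},{"slide":[-0.346,0.003,0.151],"angular":[0,-0.67,0],"claw":1},{"slide":[-0.346,0.003,0.151],"angular":[0,-0.67,0],"claw":1},{"slide":[-0.346,0.003,0.151],"angular":[0,-0.67,0],"claw":1}]' 50; python3 go.py 0.3485 -0.1085 0.0480 3.7 20
```

```text
time: 16.2
position: [0.3744, -0.1081, 0.1494]
tool_rot: [3.082, 0.096, -0.541]
ft_force: [0.2, 0.7, -0.1]
grip_width: 0.994
grip_force: 0.0
t 16.2 pos [ 0.3744 -0.1081  0.1494] dist 0.105 q [ 0.8   0.15 -0.7   1.91  0.15  1.46 -1.46] F [ 0.2  0.7 -0.1]
slide [0.041, -0.005, 0.417]
angular [-0.002, -0.003, -0.004] deg 0.1
```

```bash
python3 -m inch '[{"slide":[0.041,-0.005,0.15],"angular":[0,0,0],"claw":1},{"slide":[0.041,-0.005,0.28],"angular":[0,0,0],"claw":1},{"slide":[0.041,-0.005,0.37],"angular":[0,0,0],"claw":1},{"slide":[0.041,-0.005,0.415],"angular":[0,0,0],"claw":1},{"slide":[0.041,-0.005,0.415],"angular":[0,0,0],"claw":1},{"slide":[0.041,-0.005,0.415],"angular":[0,0,0],"claw":1},{"slide":[0.041,-0.005,0.415],"angular":[0,0,0],"claw":1}]'; python3 go.py 0.3485 -0.1085 0.0480 3.7 20
```

```text
time: 16.9
position: [0.3491, -0.1084, 0.0485]
tool_rot: [3.083, 0.097, -0.542]
ft_force: [0.3, -0.9, 0.4]
grip_width: 1.0
grip_force: 0.0
t 16.9 pos [ 0.3491 -0.1084  0.0485] dist 0.001 q [ 0.79  0.24 -0.68  2.06  0.22  1.25 -1.52] F [ 0.3 -0.9  0.4]
slide [-0.001, 0.0, 0.003]
angular [-0.002, -0.002, -0.003] deg 0.1
```

```bash
python3 -m inch '[{"slide":[0,0,0],"angular":[0,0,0],"claw":-1},{"slide":[0,0,0],"angular":[0,0,0],"claw":-1},{"slide":[0,0,0],"angular":[0,0,0],"claw":-1},{"slide":[0,0,0],"angular":[0,0,0],"claw":-1},{"slide":[0,0,0],"angular":[0,0,0],"claw":-1},{"slide":[0,0,0],"angular":[0,0,0],"claw":-1},{"slide":[0,0,0],"angular":[0,0,0],"claw":-1},{"slide":[0,0,0],"angular":[0,0,0],"claw":-1}]' 50; python3 go.py 0.3865 -0.106 0.0480 3.7 20
```

```text
time: 17.7
position: [0.3475, -0.1086, 0.0473]
tool_rot: [3.082, 0.097, -0.546]
ft_force: [-0.0, -1.4, 0.0]
grip_width: 0.5
grip_force: 50.0
t 17.7 pos [ 0.3475 -0.1086  0.0473] dist 0.039 q [ 0.79  0.25 -0.68  2.06  0.22  1.25 -1.52] F [-0.  -1.4  0. ]
slide [0.146, -0.001, -0.056]
angular [-0.003, 0.003, -0.003] deg 0.2
```

Push home (about 36 mm plus a few mm of overtravel).

```bash
python3 -m inch '[{"slide":[0.03,0,-0.011],"angular":[0,0,0],"claw":-1},{"slide":[0.06,0,-0.022],"angular":[0,0,0],"claw":-1},{"slide":[0.09,0,-0.033],"angular":[0,0,0],"claw":-1},{"slide":[0.115,0,-0.042],"angular":[0,0,0],"claw":-1},{"slide":[0.135,0,-0.049],"angular":[0,0,0],"claw":-1},{"slide":[0.15,0,-0.054],"angular":[0,0,0],"claw":-1},{"slide":[0.155,0,-0.056],"angular":[0,0,0],"claw":-1},{"slide":[0.155,0,-0.056],"angular":[0,0,0],"claw":-1},{"slide":[0.155,0,-0.056],"angular":[0,0,0],"claw":-1}]'; python3 go.py 0.3834 -0.106 0.0474 3.7 20
```

```text
time: 18.6
position: [0.3836, -0.1063, 0.0473]
tool_rot: [3.079, 0.096, -0.565]
ft_force: [-11.0, -1.9, 6.9]
grip_width: 0.499
grip_force: 50.0
t 18.6 pos [ 0.3836 -0.1063  0.0473] dist 0.0 q [ 0.74  0.33 -0.68  1.97  0.26  1.29 -1.57] F [-11.   -1.9   6.9]
slide [-0.001, -0.001, -0.0]
angular [-0.004, 0.027, -0.004] deg 0.8
```

```bash
python3 -m inch '[{"slide":[0.008,0,-0.003],"angular":[0,0,0],"claw":-1},{"slide":[0.016,0,-0.006],"angular":[0,0,0],"claw":-1},{"slide":[0.016,0,-0.006],"angular":[0,0,0],"claw":-1},{"slide":[0.016,0,-0.006],"angular":[0,0,0],"claw":-1}]'; python3 go.py 0.3834 -0.106 0.0474 3.7 20
```

```text
time: 19.0
position: [0.3837, -0.1063, 0.0473]
tool_rot: [3.076, 0.095, -0.579]
ft_force: [-19.1, -3.5, 9.5]
grip_width: 0.499
grip_force: 50.0
t 19.0 pos [ 0.3837 -0.1063  0.0473] dist 0.0 q [ 0.74  0.34 -0.67  1.96  0.26  1.3  -1.58] F [-19.1  -3.5   9.5]
slide [-0.001, -0.001, -0.0]
angular [-0.005, 0.044, -0.004] deg 1.3
```

```bash
python3 -m inch '[{"slide":[0,0,0],"angular":[0,0,0],"claw":1},{"slide":[0,0,0],"angular":[0,0,0],"claw":1},{"slide":[0,0,0],"angular":[0,0,0],"claw":1},{"slide":[0,0,0],"angular":[0,0,0],"claw":1},{"slide":[-0.02,0,-0.15],"angular":[0,0,0],"claw":1},{"slide":[0,0,-0.35],"angular":[0,0.3,0],"claw":1},{"slide":[0.1,0,-0.5],"angular":[0,0.667,0],"claw":1},{"slide":[0.2,0,-0.65],"angular":[0,0.667,0],"claw":1},{"slide":[0.3,0,-0.65],"angular":[0,0.667,0],"claw":1},{"slide":[0.3,0,-0.65],"angular":[0,0.667,0],"claw":1}]'; python3 - <<'E'
from h import *
ctrl.get_image('wrist');ctrl.get_image('wrist')
s=ctrl.get_state();d=ctrl.get_image('wrist');P=cloud(d,s);save(d['color'],'w5.png');print(s['position'],s['ft_force'].round(1))
th=np.radians(3.7);ax=np.array([np.cos(th),np.sin(th)]);ay=np.array([-ax[1],ax[0]])
a=(P[...,:2]-[.485,-.1])@ax*1000;b=(P[...,:2]-[.485,-.1])@ay*1000;z=P[...,2]*1000
for x0 in (-40,40,58):
    print('x',x0,[(y0,round(float(np.nanmedian(z[(abs(a-x0)<6)&(abs(b-y0)<4)])),2)) for y0 in (-27,-15,0,15,27) if ((abs(a-x0)<6)&(abs(b-y0)<4)).sum()>3])
t=(z>62)&(z<72)&(abs(b)<40)&(a<-80)&(a>-160);print('tab',t.sum(),(a[t].min()+a[t].max())/2 if t.any() else 0)
m=(abs(z-27.6)<1.5)&(abs(b)<25)&(a<-45)&(a>-160);print('lip edge',a[m].max() if m.any() else 0)
E
```

```text
time: 20.0
position: [0.5214, -0.0971, 0.1747]
tool_rot: [-3.138, -0.1, -0.002]
ft_force: [0.3, 0.3, 0.2]
grip_width: 1.002
grip_force: 0.0
[ 0.51864259 -0.09704681  0.1735669 ] [-0.6 -0.   0.5]
x -40 [(-27, 18.39), (-15, 18.61), (0, 18.61), (15, 18.35), (27, 18.51)]
x 40 [(-27, 18.38), (-15, 18.59), (0, 18.54), (15, 18.42), (27, 18.34)]
x 58 [(-27, 269.28), (-15, 269.17), (0, 269.56), (15, 271.33), (27, 271.48)]
tab 375 -97.061260882216
lip edge -53.432004319801095
```

View pics/w5.png

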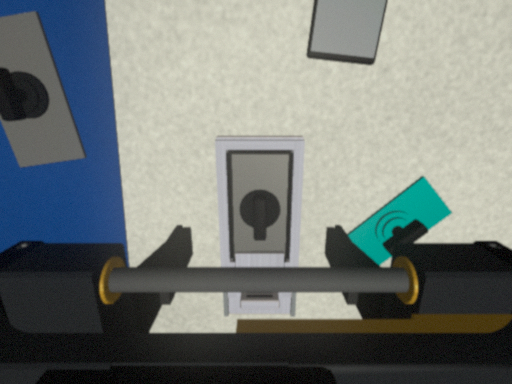

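The lip edge at (260,255) is back over the cover (-53.4 mm, home is 54). The cover at (260,195) is level, with its handle still on. Gripper clear, so I'm handing in.

```bash
python3 -c "
from bench import ctrl
print(ctrl.close_job())"
```

```text
the job is handed in; nothing more can be done
None
```

The phone is closed and the job handed in at about 20 s on the robot's clock: cap pulled fully out, the smaller cover pressed down level in the pocket with its handle on, and the cap pushed back fully home over it.

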